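Free the electrode clamp and hold the gap blade between the plates

TASK

Push the red key fully home in the clamp screw of the plate-electrode cell and turn it a quarter turn anticlockwise to its stop, leaving the key in, so that the sprung plate is free to give. Then take the orange-handled gap blade from the blue block and slide it straight down between the two plates until it drags snugly and its red line is level with the plates' top edges. Finish while still gripping the blade at that depth, so that the clamp can be locked to this gap; leave the green blade and the other lab things where they are.

Things in the scene. Friction and masses are not known exactly. Their poses are not given: they have to be found in the camera images.
- cell: Plate-electrode cell, fixed: black base 100 (x) x 215 (y) x 15 mm high. Along its y axis: two upright electrode plates at y = -50 mm (dark = fixed, on the -y side; bright = moving, sprung, on the +y side), a spring carriage (under 65 mm high), the clamp screw at y = +50 mm. Origin: centre of the underside; z up. It stands left or right of the robot, the blue block on the other side; its yaw varies.
- gap_mouth (a point): Middle of the slot between the plates, level with their top edges, 75 mm above the bench; axes of the cell: x along the slot, y across it, z up. Plates 60 mm long in x, inner faces 0.5 mm either side of this point at rest. Their top 8 mm flare out by 30 degrees each (mouth 10 mm wide); below that the slot is 1 mm wide at rest and 52 mm deep.
- carriage (a joint): How far the moving plate has backed off from its rest, m (0 to 0.006, along the cell's +y). A spring holds it at 0 with 3 N, plus 1 N per mm. While the clamp screw is locked it can back off less than 1 mm; with the 3 mm blade between the plates it reads about 0.002.
- clamp_screw (a joint): Angle of the clamp screw, rad: 0 to 0.25 = locked (at the start), 1.57 = free, at its stop. Grows anticlockwise seen from above, stays where it is left (about 0.1 N m of friction).
- screw_socket (a point): Middle of the mouth of the square socket in the top of the clamp screw (round collar 37 mm across, top 51 mm above the bench); z up, x and y square to the socket's sides, turning with the screw. The socket is 14 mm wide (so the key has 10 degrees of play either way) and 23 mm deep, its top 5 mm funnelled 3 mm wider on each side.
- tool_block: Blue block, 90 (x) x 220 (y) x 50 mm high on a 110 x 240 x 4 mm foot, fixed. Origin: centre of its underside; z up. At the start the key stands in it at y = -75 mm and the two blades at y = 0 and y = +75 mm (either order), their shoulders resting on its top.
- key: Red-handled square key, upright, 62 mm tall, 60 g. Origin: centre of its lower end; z towards the handle. Shank 12 mm square, 22 mm long (lower 5 mm tapered), collar 28 mm across and 4 mm high, flat handle 34 (x) x 12 (y) mm from z = 26 to 62 mm. Origin 28 mm above the bench in the block; fully home in the clamp screw, collar on the screw's top, it is 22 mm below screw_socket.
- gap_blade: Orange-handled gap blade, standing upright, 85 mm tall, 50 g. Origin: middle of the blade's rounded lower edge; z up the blade to the handle. Steel blade 24 (x) x 3 (y) mm, from z = 0 to 45 mm, with a red line round it at z = 30 mm; handle 30 (x) x 14 (y) x 40 mm from z = 45 to 85 mm. In the block its origin is 5 mm above the bench.
- spare_blade: Green-handled blade of the same shape but 4.5 mm thick, standing in the other slot. Not wanted: leave it.
- wash_bottle: Pale plastic wash bottle with a spout, 72 mm across, 185 mm tall. Origin: centre of its foot. Leave it.
- beaker: Empty glass beaker, 68 mm across, 85 mm tall. Origin: centre of its foot. Leave it.
- meter: White handheld meter lying flat, 100 x 170 x 32 mm. Origin: centre of its underside. Leave it.
- paper_tube: White tube of indicator paper with a colour scale, 36 mm across, 89 mm tall. Origin: centre of its foot. Leave it.

How it is judged:
By the outcome, as a careful person would: the job done as asked, in the order asked, and still so for the second after the job is handed in, while the arm keeps its last pose, push and grip.
It also fails if it takes over 64 s, if anything falls off the work surface, if the arm or the gripper's body presses on something with over 40 N, if the wrist force passes 120 N, or if a joint passes its speed limit or range.

ROBOT

A 7-joint arm with a two-finger parallel gripper is mounted at the origin on the work surface. World frame = base frame: x ahead of the robot, y to its left, z up, the work surface at z = 0. Lengths are in mm, angles in rad, forces in N, time in s.
With the tool pointing down it reaches from about 425 to 950 mm from the base axis. Payload 4.7 kg.
Tool frame: the origin (TCP) lies where the fingers leave the gripper's body, on its centre line; the fingertips stand 73 mm ahead of it and the grasp point (between the pads) lies 54 mm ahead of it; z points along the fingers, x is the direction in which the jaws open and shut, and the axes are right-handed (so a half turn about z gives the same grasp; the last joint's range is limited). The gripper opens to 85 mm and grips with 20 to 120 N. Pads are 22 mm wide; open, the fingers measure 114 mm over their backs; the gripper's body (76 mm by 85 mm) begins 54 mm behind the grasp point. The pads swing forward as they close: fully open they stand 13 mm farther back than shut.
Start: joints at [-1.26, 0.469, -0.049, 1.532, 0.024, 1.141, -0.082], TCP at [224.938, 636.431, 303.935] pointing down, gripper open.
Joint ranges: [-2.59, 2.59], [-0.33, 1.99], [-1.39, 1.29], [0.1, 2.45], [-1.04, 4.18], [0.21, 1.99], [-2.66, 2.66]. Speed limits (rad/s): [2.57, 2.57, 3.14, 3.14, 3.14, 3.14, 3.14].

INTERFACE

Orientations are given as a unit quaternion [w, x, y, z].
In Python, from bench import status, get_image, workorder gives the robot as it stands.
- The arm moves only by the tool servo_tool, never from a script. Its argument "increments" is a list of rows, each a list of 4 numbers: the shift along the tool's x, y, z in mm, then the turn about the tool's z in rad. A call has 1 to 10 rows; each row shifts and turns the commanded pose from where the row before left it, along the tool's axes as they then stand; what a row does not reach is not made up. A row lasts 1/8 s, in which the tool goes at most 62.5 mm and 10.7 degrees, less where a joint would pass 70% of its speed; a pose out of reach is approached as far as the arm can. A call with a gripper value outside its range is refused whole. "hand" is the closure, from 0 (fully open) to 1 (shut), set as the call begins (left out, the last holds). The fingers move at their own pace and stop on an object; "newtons" is the grip in N (left out, the last holds). Time passes only in rows, so rows that do not move let the fingers close. It gives the time, the measured TCP pose, the force and the opening at its end, in the units of the state.
- status.observe(): the state, without advancing time (a new reading comes with each control period).
- get_image(name): name is "scene" or "side" or "wrist"; returns a dict with "frame" (384x512x3 uint8, red, green, blue), "fx", "fy", "cx", "cy" (pixels), "pose" (4x4, takes a point from camera to world coordinates). Camera axes: x right, y down, z forward; pixel columns grow to the right and rows downward; lengths in mm; the calibration is good to about 2 mm. A picture is of the moment at which its call begins. There is no depth.
- workorder.job_done(): hands the job in, once; it reports no verdict.
The state is a dict: "time": time; "joint_positions": joint angles; "qd": joint speeds; "tau": joint torques, N m; "eef_pos": TCP position; "ee_rot": TCP orientation; "force": force on the tool from outside, world axes, zero at the start; "torque": the same for the moment, N m; "finger_gap": opening from 0.0 (shut) to 1.0 (fully open).
Only numpy, scipy, OpenCV 4.12 (cv2) and the standard library are available. Lean on these libraries where they do the work, as an engineer would, in place of code of your own. Each camera call takes 0.05 s, during which the arm holds its last target. There are 200 camera calls.

## Working session

There is one attempt and no reset: what is moved stays moved. The work goes in short steps, Python scripts to look and compute and a tool call to move; the robot and the scene stay as the last step left them, time stands still between calls to the robot, and variables do not carry over. Pictures are saved under pics/ and viewed, about 8 in all and at most 12, crops included, and the job is handed in when it is done.

Besides the shell and the picture viewer there is one more tool, called after "Call:" as name(argument=value, ...) on one line, values as JSON. servo_tool: Moves the arm, as the interface text tells. Its arguments: {"type":"object","properties":{"increments":{"type":"array"},"hand":{"type":"number"},"newtons":{"type":"number"}},"required":["increments"]}

```bash
mkdir -p pics; ls
cat > h.py <<'E'
import numpy as np, cv2
from bench import status, get_image, workorder
from scipy.spatial.transform import Rotation as R
def snap(n,f):
    im=get_image(n); cv2.imwrite(f'pics/{f}.png',cv2.cvtColor(im['frame'],cv2.COLOR_RGB2BGR)); return im
def ray(im,u,v):
    P=np.array(im['pose']); d=P[:3,:3]@np.array([(u-im['cx'])/im['fx'],(v-im['cy'])/im['fy'],1]); return P[:3,3],d
def onz(im,u,v,z):
    o,d=ray(im,u,v); return o+d*(z-o[2])/d[2]
def proj(im,p):
    P=np.array(im['pose']); c=P[:3,:3].T@(np.array(p)-P[:3,3]); return c[0]/c[2]*im['fx']+im['cx'],c[1]/c[2]*im['fy']+im['cy']
def tool():
    s=status.observe(); q=s['ee_rot']; return np.array(s['eef_pos']),R.from_quat([q[1],q[2],q[3],q[0]]).as_matrix(),s
E
python3 - <<'E'
from h import *
ims=[snap(n,n+'0') for n in('scene','side','wrist')]
cv2.imwrite('pics/a.png',np.hstack([cv2.imread(f'pics/{n}0.png') for n in('scene','side')])[:, :])
a=cv2.imread('pics/scene0.png');b=cv2.imread('pics/side0.png')
cv2.imwrite('pics/a.png',cv2.resize(np.vstack([a,b]),None,fx=.78,fy=.78))
for i in ims: print(i['fx'],i['cx'],np.round(i['pose'],2).tolist())
s=status.observe();print({k:np.round(v,3).tolist() for k,v in s.items()})
E
```

```text
pics
467.42573458420065 258.5928948260379 [[0.65, 0.59, -0.48, 1180.41], [0.76, -0.51, 0.39, -529.04], [-0.01, -0.62, -0.78, 997.21], [0.0, 0.0, 0.0, 1.0]]
351.270557866167 254.6815160082603 [[-0.77, -0.4, 0.49, 196.12], [-0.64, 0.5, -0.58, 469.12], [-0.01, -0.76, -0.64, 686.41], [0.0, 0.0, 0.0, 1.0]]
302.4815609854805 257.7084436254706 [[0.33, 0.9, 0.29, 150.2], [0.94, -0.32, -0.1, 661.64], [-0.0, 0.31, -0.95, 372.96], [0.0, 0.0, 0.0, 1.0]]
{'time': 0.15, 'joint_positions': [-1.26, 0.469, -0.049, 1.533, 0.024, 1.141, -0.082], 'qd': [0.001, -0.003, -0.001, -0.005, -0.0, 0.0, 0.001], 'tau': [0.0, -51.076, -0.047, -23.798, 0.011, 0.005, -0.0], 'eef_pos': [224.837, 636.115, 303.115], 'ee_rot': [0.0, 0.816, 0.577, -0.001], 'force': [-0.63, -0.555, 0.381], 'torque': [-0.001, 0.022, -0.005], 'finger_gap': 0.996}
```

View pics/a.png

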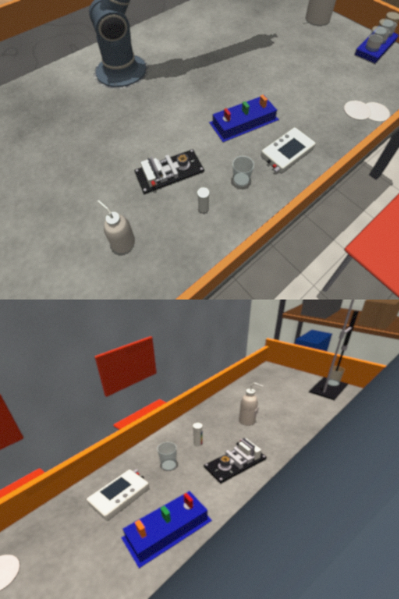

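The scene view shows the block (about (312,150) in scene pixels), the cell (about (217,218)), and the meter, beaker, tube and bottle. Next I'll measure by colour and look at a closer crop.

Run:
```python
from h import *
out=[]
for n in('scene','side'):
    im=snap(n,n+'1'); hsv=cv2.cvtColor(im['frame'],cv2.COLOR_RGB2HSV)
    x0,y0,x1,y1=(150,110,400,270) if n=='scene' else (140,150,370,350)
    roi=np.zeros(hsv.shape[:2],np.uint8); roi[y0:y1,x0:x1]=255
    for c,(lo,hi) in dict(red=((0,150,60),(5,255,255)),red2=((172,150,60),(180,255,255)),orange=((8,150,120),(20,255,255)),green=((50,120,40),(85,255,255)),blue=((110,150,40),(130,255,255))).items():
        m=cv2.inRange(hsv,lo,hi)&roi
        k,l,st,ce=cv2.connectedComponentsWithStats(m)
        for i in range(1,k):
            if st[i,4]>12: print(n,c,st[i].tolist(),ce[i].round(1), onz(im,*ce[i],70).round(0))
    f=cv2.cvtColor(im['frame'],cv2.COLOR_RGB2BGR)
    out.append(cv2.resize(f[180:255,165:275] if n=='scene' else f[180:255,250:360],(792,540),interpolation=cv2.INTER_CUBIC))
cv2.imwrite('pics/b.png',cv2.resize(np.vstack(out),(440,600)))
```

```text
scene red [288, 140, 6, 12, 33] [290.9 145.4] [537. 116.  70.]
scene red [194, 232, 5, 6, 18] [195.9 234.2] [ 605. -254.   70.]
scene orange [334, 122, 8, 8, 30] [337.7 125.7] [567. 270.  70.]
scene orange [360, 236, 40, 34, 421] [382.8 255.3] [932.  37.  70.]
scene green [311, 131, 8, 15, 67] [314.8 137.1] [557. 188.  70.]
scene blue [270, 125, 86, 56, 2363] [312.  153.1] [596. 139.  70.]
side red [146, 150, 31, 16, 139] [158.3 156.2] [998. -23.  70.]
side red [237, 249, 9, 18, 70] [241.1 257.5] [541. 111.  70.]
side red2 [238, 248, 8, 15, 18] [242.4 254.7] [544. 103.  70.]
side orange [140, 150, 89, 57, 1630] [172.8 170.2] [908.  -4.  70.]
side orange [285, 201, 8, 6, 35] [288.4 203.6] [562. -99.  70.]
side orange [174, 284, 12, 20, 124] [179.9 292.9] [578. 257.  70.]
side green [206, 265, 12, 20, 139] [211.9 274.2] [560. 183.  70.]
side blue [157, 247, 113, 96, 4727] [210.6 295.2] [526. 221.  70.]
```

View pics/b.png

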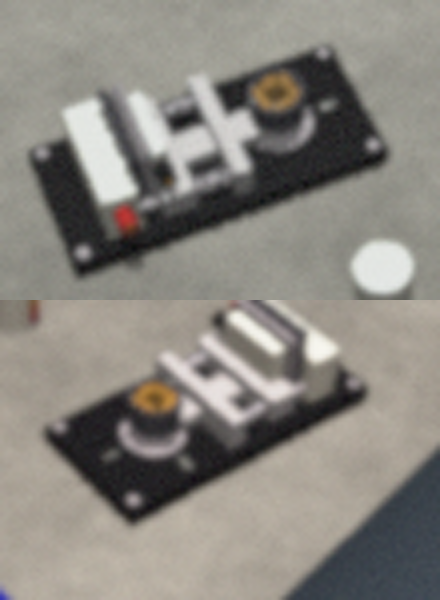

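Crop readings: the brass screw top is at scene (233.8,203) and side (288.7,205). The red port and the plates are at the cell's far (-y world) end. I'll move over the block now.

Call:
servo_tool(increments=[[-33,46,5,-0.013],[-33,46,5,-0.013],[-33,46,5,-0.013],[-33,46,5,-0.013],[-33,46,5,-0.013],[-33,46,5,-0.013],[-33,46,5,-0.013],[-33,46,5,-0.013],[-33,46,5,-0.013],[-33,46,5,-0.013]])

```text
time: 1.5
eef_pos: [576.0, 190.6, 253.9]
ee_rot: [-0.0, 0.777, 0.629, 0.0]
force: [1.6, 0.0, -0.4]
finger_gap: 0.995
```

Call:
servo_tool(increments=[[0,0,0,0],[0,0,0,0]], hand=0.3)

```text
time: 1.75
eef_pos: [574.7, 192.5, 253.6]
ee_rot: [-0.0, 0.777, 0.629, -0.0]
force: [-0.7, 0.8, 0.1]
finger_gap: 0.699
```

Run:
```python
from h import *
im=snap('wrist','w1'); p,M,s=tool(); print(p,M[:,0],s['finger_gap'],s['time'])
hsv=cv2.cvtColor(im['frame'],cv2.COLOR_RGB2HSV)
for c,(lo,hi) in dict(red=((0,150,60),(5,255,255)),orange=((8,150,120),(20,255,255)),green=((50,120,40),(85,255,255)),blue=((110,150,40),(130,255,255))).items():
    m=cv2.inRange(hsv,lo,hi)
    k,l,st,ce=cv2.connectedComponentsWithStats(m)
    for i in range(1,k):
        if st[i,4]>80: print(c,st[i].tolist(),ce[i].round(1), onz(im,*ce[i],88).round(0))
```

```text
[574.24353276 193.36810943 253.77115674] [2.06437997e-01 9.78459451e-01 6.75830329e-04] 0.6988603739423045 1.8
orange [327, 162, 20, 35, 569] [336.7 179.1] [574. 257.  88.]
green [236, 152, 17, 43, 668] [244.4 174. ] [555. 185.  88.]
blue [124, 101, 247, 113, 21784] [246.4 154.6] [540. 190.  88.]
```

View pics/w1.png

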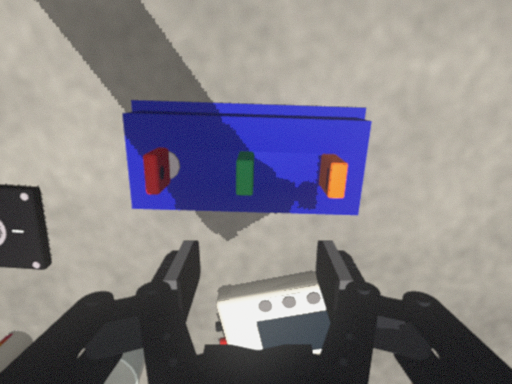

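The wrist view shows the key at about (157,170), green at (244,174) and orange at (337,180). The block is nearly aligned with the tool axes. I'll magnify the handles for their yaw.

Run:
```python
from h import *
f=cv2.imread('pics/w1.png')
a=cv2.resize(f[140:205,130:195],(390,390),interpolation=cv2.INTER_CUBIC)
b=cv2.resize(f[145:210,305:370],(390,390),interpolation=cv2.INTER_CUBIC)
cv2.imwrite('pics/c.png',np.hstack([a,b]))
```

```text
(no output)
```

View pics/c.png

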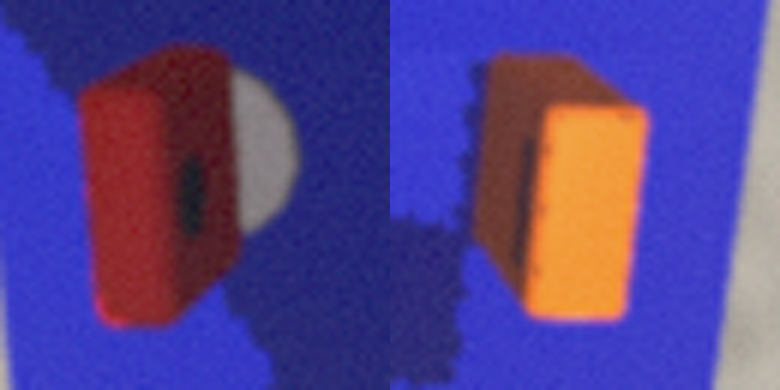

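```bash
cat >> h.py <<'E'
def face(im,pts,off,sc,z):
    q=np.array([onz(im,x/sc+off[0]-.5+.5/sc,y/sc+off[1]-.5+.5/sc,z)[:2] for x,y in pts]) # TL TR BR BL
    c=q.mean(0); d=(q[0]+q[1]-q[2]-q[3])/2; w=(q[1]+q[2]-q[0]-q[3])/2
    print('c',c.round(1),'long',np.linalg.norm(d).round(1),np.degrees(np.arctan2(d[1],d[0])).round(1),'wide',np.linalg.norm(w).round(1),np.degrees(np.arctan2(w[1],w[0])).round(1)); return c
E
python3 - <<'E'
from h import *
im=get_image('wrist'); p,M,s=tool(); print(p,np.degrees(np.arctan2(M[1,0],M[0,0])))
k=face(im,[(80,92),(160,92),(172,325),(98,325)],(130,140),6,90)
o=face(im,[(155,105),(258,105),(238,320),(137,320)],(305,145),6,90)
print('base', np.degrees(np.arctan2(*(o-k)[::-1])), np.linalg.norm(o-k))
for a in (k,o): print((M.T@np.append(a-p[:2],0)).round(1))
# cell
i1=get_image('scene');i2=get_image('side')
print(onz(i1,233.8,203,51),onz(i2,288.7,205,51))
E
```

```text
[574.08206552 193.76707728 253.89288834] 78.13693339273796
c [539.1 113. ] long 32.0 165.4 wide 10.2 78.1
c [574.5 258. ] long 29.9 167.8 wide 13.6 78.1
base 76.27552655571914 149.261451960547
[-86.3 -17.7  -0.1]
[ 62.9 -12.8   0.1]
[ 578.8072684  -119.59380706   51.        ] [ 569.38354977 -111.91207403   51.        ]
```

Call:
servo_tool(increments=[[-43,-9,0,0.03],[-43,-9,0,0],[0,0,40,0],[0,0,40,0],[0,0,20,0],[0,0,15,0],[0,0,0,0],[0,0,0,0]])

```text
time: 2.95
eef_pos: [538.9, 112.6, 139.8]
ee_rot: [0.0, 0.786, 0.618, 0.001]
force: [0.6, 1.0, 0.6]
finger_gap: 0.701
```

Run:
```python
from h import *
im=snap('wrist','w2'); p,M,s=tool(); print(p,np.degrees(np.arctan2(M[1,0],M[0,0])),s['force'])
print(proj(im,p+54*M[:,2]), proj(im,[539.1,113,90]))
```

```text
[538.92474715 112.51620807 139.88444198] 76.27378954393282 [-0.38839811 -0.48008361  0.15373013]
(np.float64(259.4335828819993), np.float64(270.67396887801976)) (np.float64(260.47957011569207), np.float64(275.6215017190859))
```

View pics/w2.png

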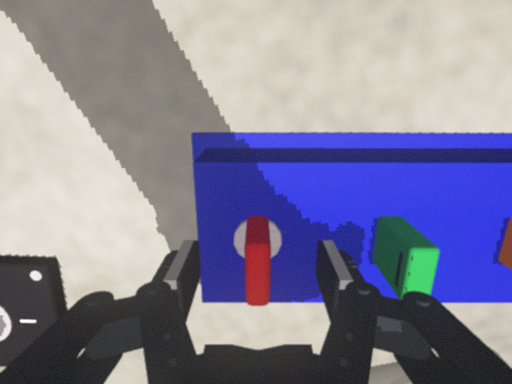

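The key at (257,260) is centred between the jaws, so I'll close and lift.

Call:
servo_tool(increments=[[0,0,0,0],[0,0,0,0],[0,0,0,0],[0,0,0,0],[0,0,0,0],[0,0,0,0]], hand=1, newtons=60)

```text
time: 3.75
eef_pos: [538.6, 112.2, 139.3]
ee_rot: [0.0, 0.787, 0.617, 0.0]
force: [0.4, -0.4, 5.8]
finger_gap: 0.124
```

Call:
servo_tool(increments=[[0,0,-15,0],[0,0,-35,0],[0,0,-50,0],[0,0,-20,0],[0,0,0,0]])

```text
time: 4.38
eef_pos: [538.8, 112.4, 260.8]
ee_rot: [0.001, 0.787, 0.617, 0.002]
force: [-0.7, 0.5, -1.1]
finger_gap: 0.127
```

Call:
servo_tool(increments=[[-39,28,0,0],[-39,28,0,0],[-39,28,0,0],[-39,28,0,0],[-38,29,0,0],[0,0,0,0],[0,0,0,0]])

```text
time: 5.25
eef_pos: [628.4, -109.0, 257.2]
ee_rot: [-0.001, 0.787, 0.618, -0.001]
force: [0.3, -0.8, 0.6]
finger_gap: 0.133
```

Run:
```python
from h import *
im=snap('wrist','w3'); p,M,s=tool(); print(p,np.degrees(np.arctan2(M[1,0],M[0,0])),s['force'])
f=cv2.imread('pics/w3.png'); cv2.imwrite('pics/w3b.png',cv2.resize(f,(800,600),interpolation=cv2.INTER_CUBIC))
```

```text
[ 628.50932164 -108.13743997  257.55428898] 76.3570373784226 [-0.60994793  0.05930412 -0.43118768]
```

View pics/w3b.png

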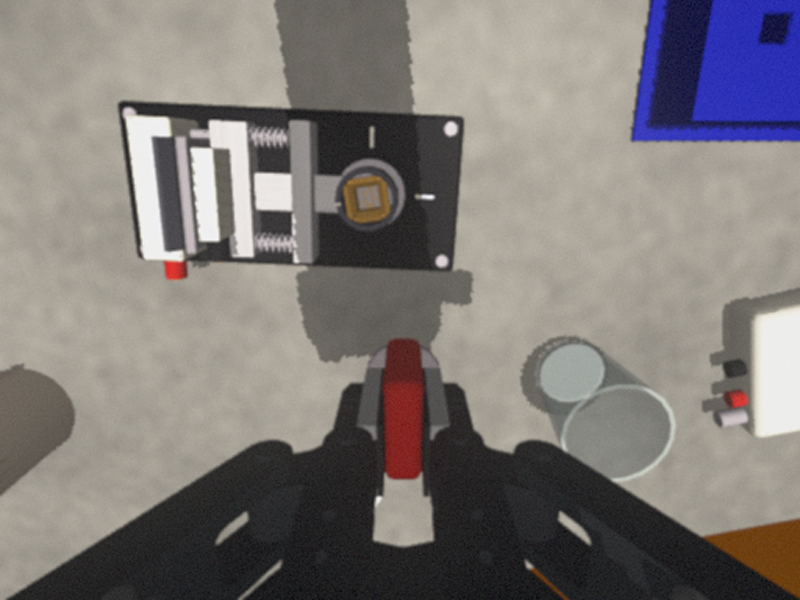

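Run:
```python
from h import *
im=get_image('wrist')
face(im,[(120,103),(463,117),(455,270),(137,258)],(0,0),1.5625,15)
f=cv2.imread('pics/w3.png')
a=cv2.resize(f[98:150,206:268],(496,416),interpolation=cv2.INTER_CUBIC)
b=cv2.resize(f[70:174,84:157],(292,416),interpolation=cv2.INTER_CUBIC)
cv2.imwrite('pics/d.png',np.hstack([a,b]))
```

```text
c [ 560.6 -164.4] long 97.3 164.0 wide 213.0 74.1
```

View pics/d.png

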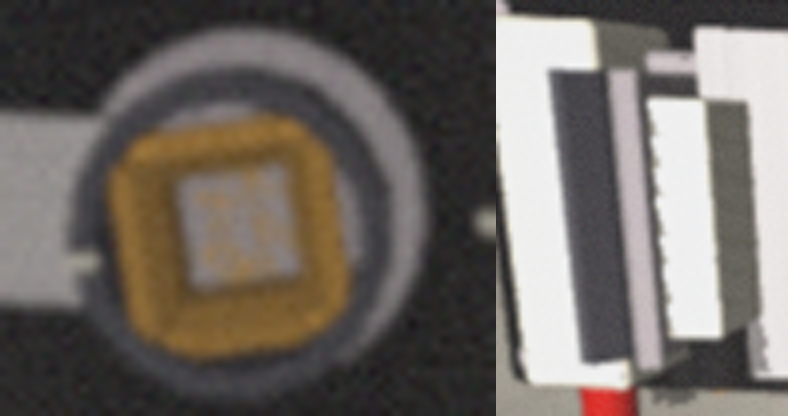

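Run:
```python
from h import *
im=get_image('wrist');p,M,s=tool()
a=face(im,[(101,131),(332,117),(354,345),(138,352)],(206,98),8,51)
b=face(im,[(178,180),(290,162),(300,278),(193,292)],(206,98),8,28)
print('tool',p,np.degrees(np.arctan2(M[1,0],M[0,0])))
cell=np.array([560.6,-164.4]);t=np.radians(74.1);y=np.array([np.cos(t),np.sin(t)])
print('pred screw',cell+50*y,'gap',cell-50*y)
# gap top edges: fixed-plate line / moving (mouth) in crop b scale 4 off(84,70)
for q in ((610,70),(635,70),(640,368),(662,368)): print(q,onz(im,(q[0]-496)/4+84,q[1]/4+70,75).round(1))
for c in(a,b): print((M.T@np.append(c-p[:2],0)).round(1))
```

```text
c [ 574.2 -116.8] long 25.0 172.7 wide 25.2 79.0
c [ 575.2 -117.7] long 13.7 171.5 wide 13.5 84.5
tool [ 628.78541509 -107.84592214  258.2720917 ] 76.40576583766422
pred screw [ 574.29796093 -116.31293452] gap [ 546.90203907 -212.48706548]
(610, 70) [ 519.6 -200.3   75. ]
(635, 70) [ 520.8 -195.5   75. ]
(640, 368) [ 577.4 -216.7   75. ]
(662, 368) [ 578.5 -212.2   75. ]
[-21.5 -51.    0.1]
[-22.1 -49.8   0.1]
```

Call:
servo_tool(increments=[[-11,-25,0,0],[-11,-25,0,0],[0,0,30,-0.06],[0,0,40,-0.055],[0,0,14,0],[0,0,0,0],[0,0,0,0]])

```text
time: 6.28
eef_pos: [576.4, -119.2, 176.3]
ee_rot: [0.001, 0.75, 0.662, 0.001]
force: [-0.2, 0.8, -0.9]
finger_gap: 0.123
```

Run:
```python
from h import *
im=snap('wrist','w4'); p,M,s=tool(); print(p,np.degrees(np.arctan2(M[1,0],M[0,0])),s['force'],s['torque'],M[:,2])
print('off',(M.T@np.append([574.6-p[0],-117.2-p[1]],0)).round(1))
i1=snap('scene','s4');i2=snap('side','d4')
f=cv2.imread('pics/w4.png')[120:320,150:370]
g=[cv2.resize(cv2.imread(n)[b:b+55,a:a+60],(400,366),interpolation=cv2.INTER_CUBIC) for n,a,b in(('pics/s4.png',205,160),('pics/d4.png',260,165))]
cv2.imwrite('pics/e.png',np.hstack([cv2.resize(f,(240,218))[:218],cv2.resize(np.hstack(g),(476,218))]))
```

```text
[ 576.37873508 -119.25437314  176.37675917] 82.84825232328816 [-0.48934392  0.71366761  0.02248242] [-0.03725007  0.00663793 -0.06752936] [ 2.83178596e-03 -3.31064990e-04 -9.99995936e-01]
off [ 1.8 -2.  -0. ]
```

View pics/e.png

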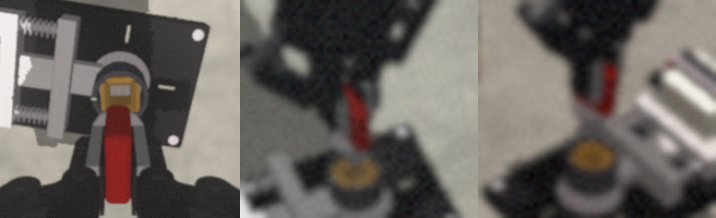

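In the wrist view, the key is aligned above the socket. I'll correct 2 mm and lower in steps.

Call:
servo_tool(increments=[[2,-2,0,0],[0,0,8,0],[0,0,5,0],[0,0,4,0],[0,0,4,0],[0,0,0,0]])

```text
time: 7.18
eef_pos: [573.5, -117.0, 153.4]
ee_rot: [-0.0, 0.75, 0.662, -0.0]
force: [-0.5, -0.2, -0.0]
finger_gap: 0.125
```

Entered with no force. On to the seat.

Call:
servo_tool(increments=[[0,0,4,0],[0,0,4,0],[0,0,3,0],[0,0,2,0],[0,0,1,0],[0,0,0,0],[0,0,0,0]])

```text
time: 8.05
eef_pos: [573.7, -117.0, 140.2]
ee_rot: [0.0, 0.75, 0.662, 0.0]
force: [-1.2, -0.0, 3.3]
finger_gap: 0.131
```

Call:
servo_tool(increments=[[0,0,1,0],[0,0,0,0],[0,0,0,0]])

```text
time: 8.43
eef_pos: [573.8, -117.0, 140.0]
ee_rot: [0.0, 0.75, 0.662, 0.0]
force: [-2.8, 0.9, 9.6]
finger_gap: 0.128
```

```bash
python3 -c "
from h import *
s=status.observe();print(np.round(s['joint_positions'],2),s['torque'])"
```

```text
[ 0.01  0.52  0.16  1.9  -0.12  0.73  1.68] [ 0.15446763  0.75245307 -0.03869125]
```

Call:
servo_tool(increments=[[0,0,0,-0.12],[0,0,0,-0.12]])

```text
time: 8.68
eef_pos: [573.4, -117.8, 140.0]
ee_rot: [0.0, 0.664, 0.748, -0.0]
force: [-4.1, -0.4, 9.0]
finger_gap: 0.125
```

```bash
python3 -c "
from h import *
s=status.observe();print(np.round(s['joint_positions'],2),s['torque'],s['eef_pos'])"
```

```text
[ 0.06  0.51  0.1   1.9  -0.07  0.73  1.88] [-0.1585209   1.02022143 -0.1326559 ] [ 573.35751531 -117.80833044  140.00654796]
```

Joint 7 would run out of range, so I'll release, turn the open hand a half turn about the key and regrip.

Call:
servo_tool(increments=[[0,0,0,0],[0,0,0,0],[0,0,0,0],[0,0,-4,0],[0,0,0,0.17],[0,0,0,0.17],[0,0,0,0.17],[0,0,0,0.17],[0,0,0,0.17],[0,0,0,0.17]], hand=0.1)

```text
time: 9.93
eef_pos: [573.8, -116.8, 143.1]
ee_rot: [-0.0, 0.946, 0.324, 0.0]
force: [-0.3, 0.4, -0.7]
finger_gap: 0.9
```

Call:
servo_tool(increments=[[0,0,0,0.17],[0,0,0,0.17],[0,0,0,0.17],[0,0,0,0.17],[0,0,0,0.17],[0,0,0,0.17],[0,0,0,0.17],[0,0,0,0.17],[0,0,0,0.17],[0,0,0,0.17]])

```text
time: 11.18
eef_pos: [573.9, -116.6, 143.1]
ee_rot: [-0.0, 0.868, -0.496, 0.0]
force: [-0.0, -0.0, -0.4]
finger_gap: 0.903
```

Call:
servo_tool(increments=[[0,0,0,0.17],[0,0,0,0.17],[0,0,0,0.08],[0,0,0,0],[0,0,0,0]])

```text
time: 11.8
eef_pos: [573.8, -116.8, 142.9]
ee_rot: [-0.0, 0.748, -0.664, -0.0]
force: [0.4, -0.1, -0.0]
finger_gap: 0.9
```

Run:
```python
from h import *
im=snap('wrist','w5'); p,M,s=tool(); print(p,np.degrees(np.arctan2(M[1,0],M[0,0])),s['joint_positions'][6],s['force'])
```

```text
[ 573.72347464 -116.84362191  142.94505587] -83.24423442011164 -0.6704288876491166 [-0.17171897 -0.00536399  0.61463185]
```

View pics/w5.png

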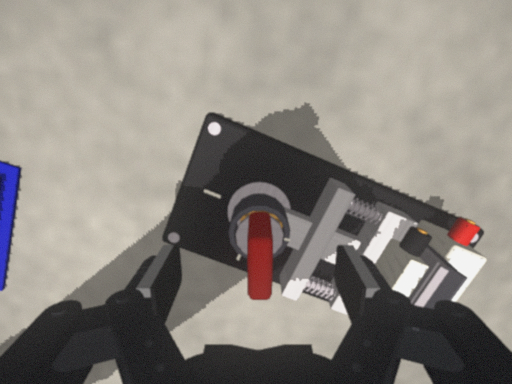

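The key is seated and square between the jaws at (260,255), so I'll regrip and turn.

Call:
servo_tool(increments=[[0,0,3,0],[0,0,0,0],[0,0,0,0],[0,0,0,0],[0,0,0,0],[0,0,0,0]], hand=1)

```text
time: 12.6
eef_pos: [573.7, -117.2, 140.0]
ee_rot: [0.0, 0.747, -0.665, 0.0]
force: [-0.8, -0.9, 0.6]
finger_gap: 0.132
```

Call:
servo_tool(increments=[[0,0,1,-0.13],[0,0,0,-0.13],[0,0,0,-0.13],[0,0,0,-0.13],[0,0,0,-0.13],[0,0,0,-0.13],[0,0,0,-0.13],[0,0,0,-0.13],[0,0,0,0]])

```text
time: 13.72
eef_pos: [573.8, -117.8, 139.8]
ee_rot: [-0.0, 0.978, -0.206, 0.001]
force: [-1.7, -0.2, 7.0]
finger_gap: 0.126
```

```bash
cat > st.py <<'E'
from h import *
p,M,s=tool(); print(p.round(1),np.degrees(np.arctan2(M[1,0],M[0,0])).round(2),'q7',s['joint_positions'][6],'F',np.round(s['force'],1),'T',np.round(s['torque'],2))
E
python3 st.py
```

```text
[ 573.8 -117.8  139.8] -23.82 q7 0.16853937580366632 F [-1.7 -0.2  7. ] T [-0.21  0.39  0.01]
```

Call:
servo_tool(increments=[[0,0,0,-0.08],[0,0,0,-0.08],[0,0,0,0]])

```text
time: 14.1
eef_pos: [573.9, -117.9, 139.8]
ee_rot: [0.0, 0.992, -0.128, 0.001]
force: [-2.3, -1.1, 6.9]
finger_gap: 0.125
```

```bash
python3 st.py
```

```text
[ 573.9 -117.9  139.8] -14.69 q7 0.2964046764163322 F [-2.3 -1.1  6.9] T [-0.27  0.42  0.03]
```

Call:
servo_tool(increments=[[0,0,0,-0.06],[0,0,0,-0.06],[0,0,0,0]])

```text
time: 14.48
eef_pos: [574.0, -117.9, 139.8]
ee_rot: [0.0, 0.998, -0.068, 0.001]
force: [-1.4, -1.7, 6.1]
finger_gap: 0.124
```

```bash
python3 st.py
```

```text
[ 574.  -117.9  139.8] -7.83 q7 0.3926185061381928 F [-1.4 -1.7  6.1] T [-0.23  0.37  0.01]
```

Call:
servo_tool(increments=[[0,0,0,-0.06],[0,0,0,0],[0,0,0,0]])

```text
time: 14.85
eef_pos: [574.0, -117.9, 139.8]
ee_rot: [0.0, 0.999, -0.038, 0.001]
force: [-1.4, -1.4, 6.3]
finger_gap: 0.129
```

```bash
python3 st.py
```

```text
[ 574.  -117.9  139.8] -4.41 q7 0.4406619205364078 F [-1.4 -1.4  6.3] T [-0.25  0.35 -0.05]
```

Call:
servo_tool(increments=[[0,0,0,-0.06],[0,0,0,0],[0,0,0,0]])

```text
time: 15.22
eef_pos: [574.0, -117.9, 139.8]
ee_rot: [0.0, 1.0, -0.009, 0.001]
force: [-1.5, -1.0, 6.7]
finger_gap: 0.127
```

```bash
python3 st.py
```

```text
[ 574.  -117.9  139.8] -0.98 q7 0.48875539031185916 F [-1.5 -1.   6.7] T [-0.29  0.29 -0.06]
```

Call:
servo_tool(increments=[[0,0,0,-0.06],[0,0,0,0],[0,0,0,0]])

```text
time: 15.6
eef_pos: [574.0, -117.9, 139.8]
ee_rot: [0.0, 1.0, 0.021, 0.001]
force: [-1.6, -1.3, 6.5]
finger_gap: 0.128
```

Run:
```python
import runpy; runpy.run_path('st.py')
from h import *
snap('wrist','w6');snap('scene','s6');snap('side','d6')
f=cv2.imread('pics/w6.png')
g=[cv2.resize(cv2.imread(n)[b:b+55,a:a+60],(330,302),interpolation=cv2.INTER_CUBIC) for n,a,b in(('pics/s6.png',205,170),('pics/d6.png',260,175))]
cv2.imwrite('pics/f.png',np.hstack([cv2.resize(f[120:330,120:400],(400,300)),*[cv2.resize(x,(200,300)) for x in g]]))
```

```text
[ 574.  -117.9  139.8] 2.41 q7 0.5366949471682931 F [-1.6 -1.3  6.5] T [-0.25  0.34 -0.22]
```

View pics/f.png

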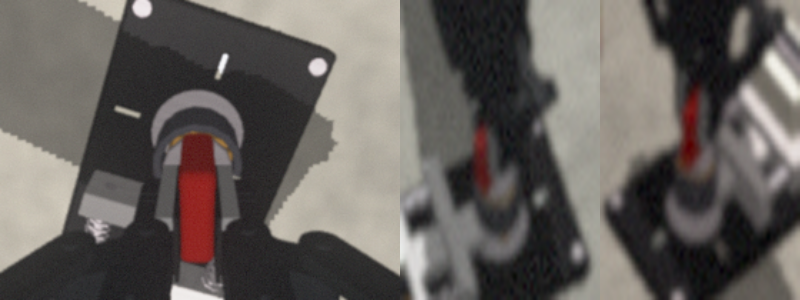

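Call:
servo_tool(increments=[[0,0,0,-0.06],[0,0,0,0],[0,0,0,0]])

```text
time: 16.12
eef_pos: [574.0, -118.0, 139.8]
ee_rot: [0.0, 0.999, 0.051, 0.001]
force: [-0.5, -1.1, 6.4]
finger_gap: 0.126
```

```bash
python3 st.py
```

```text
[ 574.  -118.   139.8] 5.8 q7 0.5845728387203759 F [-0.5 -1.1  6.4] T [-0.27  0.3  -0.46]
```

Torque rose to 0.46 N m, well above the 0.1 N m friction, so the screw is at its stop. I'll relieve the twist, release and lift.

Call:
servo_tool(increments=[[0,0,0,0.06],[0,0,-1,0]])

```text
time: 16.38
eef_pos: [573.9, -117.8, 139.9]
ee_rot: [0.001, 1.0, 0.022, 0.001]
force: [1.4, -3.4, -3.4]
finger_gap: 0.127
```

Call:
servo_tool(increments=[[0,0,0,0],[0,0,0,0],[0,0,0,0],[0,0,-15,0],[0,0,-40,0],[0,0,-55,0],[0,60,0,0],[0,0,0,0],[0,0,0,0]], hand=0.3)

```text
time: 17.5
eef_pos: [576.2, -177.0, 250.4]
ee_rot: [-0.0, 1.0, 0.022, 0.0]
force: [0.1, 0.5, -0.7]
finger_gap: 0.702
```

Run:
```python
import runpy; runpy.run_path('st.py')
from h import *
snap('wrist','w7')
f=cv2.imread('pics/w7.png')
cv2.imwrite('pics/g.png',cv2.resize(f,(800,600),interpolation=cv2.INTER_CUBIC))
```

```text
[ 576.2 -177.   250.4] 2.57 q7 0.5583923738500766 F [ 0.1  0.5 -0.7] T [ 0.06 -0.    0.  ]
```

View pics/g.png

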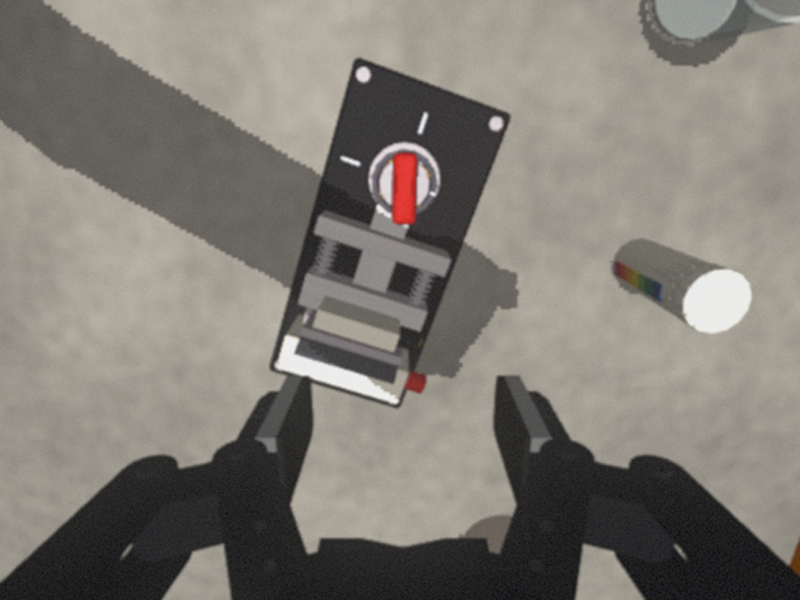

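The key stands seated at (403,185) with the plates free around it. Now to the orange blade.

Call:
servo_tool(increments=[[2,-61,0,0],[2,-62,0,0],[3,-62,0,0],[3,-62,0,0],[3,-62,0,0],[3,-62,0,0],[2,-62,0,0],[0,0,0,-0.16],[0,0,0,-0.16],[0,0,0,-0.16]])

```text
time: 18.8
eef_pos: [573.4, 258.1, 249.5]
ee_rot: [-0.0, 0.965, 0.264, -0.001]
force: [-0.1, -1.0, -0.0]
finger_gap: 0.7
```

Call:
servo_tool(increments=[[0,0,0,-0.16],[0,0,0,-0.16],[0,0,0,-0.16],[0,0,0,-0.16],[0,0,0,-0.16],[0,0,0,0],[0,0,0,0]])

```text
time: 19.68
eef_pos: [574.0, 257.0, 249.8]
ee_rot: [-0.0, 0.789, 0.615, -0.0]
force: [0.6, 0.1, -0.9]
finger_gap: 0.698
```

Run:
```python
import runpy; runpy.run_path('st.py')
from h import *
p,M,s=tool(); im=snap('wrist','w8')
print('go',(M.T@np.append(np.array([574.5,258])-p[:2],0)).round(1))
hsv=cv2.cvtColor(im['frame'],cv2.COLOR_RGB2HSV)
m=cv2.inRange(hsv,(8,150,170),(20,255,255)); k,l,st,ce=cv2.connectedComponentsWithStats(m)
i=1+np.argmax(st[1:,4]); print(st[i],ce[i]); c,sz,a=cv2.minAreaRect(np.argwhere(l==i)[:,::-1].astype(np.float32)); print(c,sz,a, onz(im,*c,90),proj(im,[574.5,258,90]))
```

```text
[574.  257.  249.8] 75.9 q7 0.9441823731046118 F [ 0.6  0.1 -0.9] T [0.01 0.02 0.  ]
go [ 1.   0.2 -0. ]
[252 182  15  32 450] [259.22666667 197.46222222]
(259.0, 197.5) (31.0, 14.0) 90.0 [574.2487127  257.13084257  90.        ] (np.float64(260.1254915605567), np.float64(197.53742634585166))
```

Call:
servo_tool(increments=[[0,0,50,0],[0,0,40,0],[0,0,20,0],[0,0,9,0],[0,0,0,0]])

```text
time: 20.35
eef_pos: [574.9, 256.7, 131.3]
ee_rot: [0.0, 0.788, 0.615, 0.0]
force: [0.7, -0.5, 0.2]
finger_gap: 0.699
```

Call:
servo_tool(increments=[[0,0,0,0],[0,0,0,0],[0,0,0,0],[0,0,0,0],[0,0,0,0],[0,0,0,0]], hand=1, newtons=60)

```text
time: 21.1
eef_pos: [575.0, 256.7, 131.9]
ee_rot: [0.0, 0.788, 0.615, 0.001]
force: [-0.7, 0.2, 6.1]
finger_gap: 0.155
```

```bash
python3 st.py
```

```text
[575.  256.7 131.9] 75.97 q7 0.980220231535741 F [-0.7  0.2  6.1] T [-0.1   0.17 -0.01]
```

Call:
servo_tool(increments=[[0,0,-15,0],[0,0,-35,0],[0,0,-50,0],[0,0,-20,0],[0,0,0,0]])

```text
time: 21.72
eef_pos: [575.1, 256.6, 253.1]
ee_rot: [0.0, 0.788, 0.615, 0.002]
force: [0.3, 0.2, -1.0]
finger_gap: 0.155
```

```bash
python3 st.py
```

```text
[575.1 256.6 253.1] 75.97 q7 0.9471424532408151 F [ 0.3  0.2 -1. ] T [-0.03  0.02 -0.  ]
```

Call:
servo_tool(increments=[[-57,11,0,0],[-58,11,0,0],[-58,11,0,0],[-58,11,0,0],[-58,11,0,0],[-58,11,0,0],[-58,11,0,0],[-58,10,0,0.032],[0,0,0,0],[0,0,0,0]])

```text
time: 22.98
eef_pos: [546.1, -213.1, 249.5]
ee_rot: [-0.001, 0.798, 0.603, -0.001]
force: [-0.0, 0.1, -0.7]
finger_gap: 0.153
```

Run:
```python
import runpy; runpy.run_path('st.py')
from h import *
p,M,s=tool(); print('go',(M.T@np.append(np.array([546.8,-213.3])-p[:2],0)).round(1))
```

```text
[ 546.1 -213.1  249.5] 74.14 q7 1.7578956247258035 F [-0.   0.1 -0.7] T [0.04 0.01 0.02]
go [-0.   0.8 -0. ]
```

Call:
servo_tool(increments=[[0,1,25,0],[0,0,17,0],[0,0,0,0],[0,0,0,0]])

```text
time: 23.48
eef_pos: [548.1, -213.7, 209.2]
ee_rot: [0.0, 0.798, 0.603, 0.0]
force: [0.0, 0.2, -0.9]
finger_gap: 0.16
```

Run:
```python
import runpy; runpy.run_path('st.py')
from h import *
p,M,s=tool(); print('go',(M.T@np.append(np.array([546.8,-213.3])-p[:2],0)).round(1))
W=snap('wrist','w9');S=snap('scene','s9');D=snap('side','d9')
for n,i in(('w',W),('s',S),('d',D)): print(n,np.round(proj(i,[546.8,-213.3,75]),1))
f=cv2.imread('pics/w9.png')
g=[cv2.resize(cv2.imread(n)[b:b+55,a:a+60],(400,366),interpolation=cv2.INTER_CUBIC) for n,a,b in(('pics/s9.png',170,175),('pics/d9.png',290,155))]
cv2.imwrite('pics/h.png',np.hstack([cv2.resize(f[160:340,170:350],(400,400),interpolation=cv2.INTER_CUBIC),np.vstack([cv2.resize(x,(218,200)) for x in g])]))
```

```text
[ 548.1 -213.7  209.2] 74.19 q7 1.7801033221135825 F [ 0.   0.2 -0.9] T [ 0.01 -0.   -0.01]
go [ 0.  -1.3 -0. ]
w [258.9 206.9]
s [195.4 209.1]
d [317.3 182.6]
```

View pics/h.png

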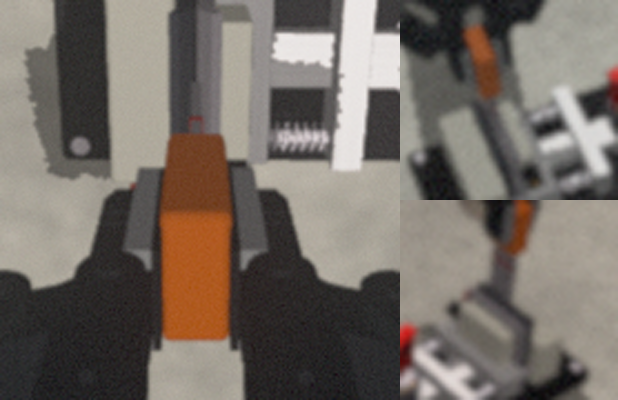

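In the wrist crop, the blade at x≈196 lies over the slot (dark/bright boundary ≈193). I'll lower it gently.

Call:
servo_tool(increments=[[0,0,5,0],[0,0,5,0],[0,0,3,0],[0,0,0,0]])

```text
time: 24.12
eef_pos: [547.4, -214.1, 195.4]
ee_rot: [-0.0, 0.798, 0.603, -0.0]
force: [-0.5, -0.6, 0.3]
finger_gap: 0.155
```

Call:
servo_tool(increments=[[0,0,2,0],[0,0,2,0],[0,0,2,0],[0,0,0,0]])

```text
time: 24.62
eef_pos: [549.1, -213.8, 191.5]
ee_rot: [0.001, 0.798, 0.603, 0.002]
force: [0.7, 1.8, 5.3]
finger_gap: 0.154
```

```bash
python3 st.py
```

```text
[ 549.1 -213.8  191.5] 74.15 q7 1.7905475892796943 F [0.7 1.8 5.3] T [ 0.43 -0.17 -0.03]
```

Call:
servo_tool(increments=[[0,0,2,0],[0,0,2,0],[0,0,0,0]])

```text
time: 25.0
eef_pos: [548.7, -213.6, 186.4]
ee_rot: [0.001, 0.798, 0.603, 0.001]
force: [2.4, 3.4, 5.2]
finger_gap: 0.158
```

```bash
python3 st.py
```

```text
[ 548.7 -213.6  186.4] 74.16 q7 1.7927105181306955 F [2.4 3.4 5.2] T [ 0.69 -0.58 -0.02]
```

Call:
servo_tool(increments=[[0.7,0,2,0],[0,0,2,0],[0,0,2,0],[0,0,0,0]])

```text
time: 25.5
eef_pos: [548.0, -213.2, 179.8]
ee_rot: [-0.0, 0.798, 0.603, 0.0]
force: [1.3, 2.1, 3.4]
finger_gap: 0.154
```

```bash
python3 st.py
```

```text
[ 548.  -213.2  179.8] 74.14 q7 1.7948060949735658 F [1.3 2.1 3.4] T [ 0.61 -0.47 -0.09]
```

Call:
servo_tool(increments=[[0.3,0,2,0],[0,0,2,0],[0,0,2,0],[0,0,1,0],[0,0,0,0],[0,0,0,0]])

```text
time: 26.25
eef_pos: [548.0, -213.1, 172.9]
ee_rot: [0.0, 0.798, 0.603, 0.0]
force: [0.1, 2.0, 4.5]
finger_gap: 0.155
```

Run:
```python
import runpy; runpy.run_path('st.py')
from h import *
p,M,s=tool()
x=np.array([.962,-.274,0]);y=np.array([.274,.962,0])
c=np.array([p[0],p[1],0])-.0*x
# predicted vs seen handle lower/upper outline in side & scene, for a handle bottom at TCPz-81.9 and top at TCPz-41.9
for n in('side','scene','wrist'):
    im=snap(n,n+'10'); hsv=cv2.cvtColor(im['frame'],cv2.COLOR_RGB2HSV)
    m=cv2.inRange(hsv,(4,120,50),(20,255,255)); 
    pr=np.array([proj(im,c+a*15*x+b*7*y+[0,0,p[2]-h]) for a in(-1,1) for b in(-1,1) for h in(81.9,41.9)])
    lo=np.maximum(pr.min(0).astype(int)-12,0);hi=pr.max(0).astype(int)+12
    sub=m[lo[1]:hi[1],lo[0]:hi[0]]; v,u=np.nonzero(sub)
    print(n,'pred',pr.min(0).round(1),pr.max(0).round(1),'seen',u.min()+lo[0],v.min()+lo[1],u.max()+lo[0],v.max()+lo[1],len(u))
    r=cv2.inRange(hsv,(0,110,50),(3,255,255))|cv2.inRange(hsv,(172,110,50),(180,255,255))
    q=proj(im,c+[0,0,75]); k,l,st,ce=cv2.connectedComponentsWithStats(r)
    print(' line pred',np.round(q,1),[(ce[i].round(1).tolist(),st[i,4]) for i in range(1,k) if np.hypot(*(ce[i]-q))<40])
```

```text
[ 548.  -213.1  172.9] 74.14 q7 1.7982215359469336 F [0.1 2.  4.5] T [ 0.46 -0.33 -0.11]
side pred [311.9 162.4] [324.9 181.6] seen 317 165 324 181 67
 line pred [316.9 182.4] [([288.8, 196.3], np.int32(98))]
scene pred [188.  189.8] [199.7 210.9] seen 189 192 198 210 106
 line pred [195.7 209.3] [([233.1, 196.2], np.int32(115)), ([195.8, 233.8], np.int32(16))]
wrist pred [243.  217.7] [276.6 314.5] seen 241 220 274 312 2830
 line pred [259.1 230.3] [([258.0, 213.0], np.int32(5))]
```

Run:
```python
from h import *
p,M,s=tool(); im=get_image('wrist'); x=np.array([.962,-.274,0]);y=np.array([.274,.962,0])
c=np.array([p[0],p[1],0])-.8*x
for z in(74,75,76,77,78): print(z,proj(im,c-12*x+[0,0,z]))
print('handle back bottom',proj(im,c-15*x+[0,0,p[2]-81.9]))
f=cv2.imread('pics/wrist10.png')
for r in range(204,226,1): print(r,[tuple(int(t) for t in f[r,u,::-1]) for u in(254,256,258,260,262)])
```

```text
74 (np.float64(259.1223622386897), np.float64(209.9918440102958))
75 (np.float64(259.1303443709502), np.float64(210.6053370133021))
76 (np.float64(259.1384112885414), np.float64(211.22534647149425))
77 (np.float64(259.1465643495468), np.float64(211.85197676483367))
78 (np.float64(259.1548049412102), np.float64(212.48533451451272))
handle back bottom (np.float64(259.28224466200186), np.float64(216.28305249332104))
204 [(68, 65, 66), (83, 80, 80), (87, 83, 84), (92, 86, 88), (107, 99, 100)]
205 [(65, 62, 63), (75, 74, 72), (86, 82, 84), (95, 89, 91), (108, 103, 103)]
206 [(61, 58, 61), (79, 74, 77), (88, 85, 83), (96, 91, 88), (105, 101, 100)]
207 [(60, 56, 56), (83, 80, 81), (91, 85, 86), (92, 88, 90), (111, 103, 106)]
208 [(64, 62, 64), (84, 82, 82), (87, 84, 83), (92, 89, 90), (107, 102, 105)]
209 [(66, 64, 65), (85, 82, 84), (88, 85, 86), (94, 90, 93), (109, 103, 106)]
210 [(66, 64, 66), (84, 77, 78), (88, 83, 82), (92, 89, 88), (104, 97, 99)]
211 [(65, 64, 62), (86, 78, 79), (85, 78, 80), (93, 86, 86), (104, 99, 100)]
212 [(68, 64, 63), (91, 62, 60), (98, 64, 65), (100, 73, 71), (
[... 334 characters left out ...]
, 60, 60), (92, 77, 74), (85, 83, 81), (98, 85, 85), (109, 98, 97)]
218 [(72, 61, 63), (91, 78, 76), (86, 84, 83), (90, 82, 81), (110, 99, 99)]
219 [(84, 60, 60), (99, 81, 77), (95, 85, 84), (100, 84, 84), (110, 94, 93)]
220 [(105, 64, 47), (107, 68, 53), (109, 72, 62), (107, 68, 57), (116, 79, 69)]
221 [(115, 66, 42), (114, 64, 40), (116, 65, 40), (118, 68, 42), (120, 70, 48)]
222 [(117, 66, 37), (116, 69, 40), (116, 68, 40), (116, 66, 36), (115, 63, 36)]
223 [(116, 68, 42), (116, 66, 37), (116, 69, 46), (114, 65, 34), (119, 70, 40)]
224 [(116, 64, 38), (115, 66, 37), (117, 66, 38), (117, 64, 36), (117, 70, 39)]
225 [(118, 67, 37), (113, 62, 27), (116, 67, 36), (117, 67, 37), (113, 64, 37)]
```

Call:
servo_tool(increments=[[0.3,0,1,0],[0,0,0,0],[0,0,0,0],[0,0,0,0]])

```text
time: 26.95
eef_pos: [548.0, -213.0, 171.9]
ee_rot: [0.0, 0.798, 0.603, -0.0]
force: [1.1, 0.4, 4.7]
finger_gap: 0.152
```

Run:
```python
import runpy; runpy.run_path('st.py')
from h import *
im=snap('wrist','w11'); hsv=cv2.cvtColor(im['frame'],cv2.COLOR_RGB2HSV).astype(int)
f=im['frame'].astype(int)
for r in range(207,222): print(r,(f[r,255:262,0]-f[r,255:262,1]).tolist())
# key still seated in screw: red handle in scene
for n in('scene','side'):
    i=snap(n,n+'11'); h=cv2.cvtColor(i['frame'],cv2.COLOR_RGB2HSV); r=cv2.inRange(h,(0,130,50),(4,255,255))|cv2.inRange(h,(172,130,50),(180,255,255))
    q=np.array(proj(i,[574,-117.5,73])); k,l,st,ce=cv2.connectedComponentsWithStats(r)
    print(n,'key pred',q.round(1),[ce[j].round(1).tolist() for j in range(1,k) if np.hypot(*(ce[j]-q))<15])
```

```text
[ 548.  -213.   171.9] 74.13 q7 1.7982465807509653 F [1.1 0.4 4.7] T [ 0.29 -0.18 -0.13]
207 [1, 2, 6, 3, 4, 3, 5]
208 [1, 3, 4, 4, 4, 7, 4]
209 [4, 3, 3, 2, 1, 4, 5]
210 [0, 4, 3, 6, 3, 4, 5]
211 [4, 4, 10, 8, 8, 7, 6]
212 [19, 32, 33, 35, 32, 28, 17]
213 [38, 46, 51, 51, 54, 44, 25]
214 [32, 31, 23, 23, 24, 31, 27]
215 [32, 15, 7, 5, 13, 23, 25]
216 [30, 15, 4, 3, 6, 20, 24]
217 [22, 13, 6, 6, 9, 20, 22]
218 [18, 10, 1, 3, 7, 18, 24]
219 [24, 18, 11, 13, 13, 21, 22]
220 [41, 38, 36, 37, 35, 39, 40]
221 [50, 46, 49, 53, 48, 49, 49]
scene key pred [232.8 196.1] [[233.1, 196.3]]
side key pred [288.9 197. ] [[288.6, 196.6]]
```

```bash
python3 -c "
from h import *
print(workorder.job_done())"
```

```text
the job is handed in; nothing more can be done
None
```

I did the whole job in the order asked and handed it in at about 27 s, still gripping the orange blade between the plates.

- **Key:** I pushed it home, with contact at the expected height and 9.6 N of push. Joint 7 would have run out of range, so I let go once, regripped after a half turn of the hand and finished the quarter turn. At the end the resisting torque rose to about 0.46 N m, well above the 0.1 N m friction, so I took that as the stop. The tool had turned about 10 degrees further than I expected by then. I put that down to twist in the grip, and did not measure the screw angle separately. The last images show the key still seated in the screw, within 0.5 px of where it should be.
- **Blade:** It is down at the height that should put its red line level with the plates' top edges (tool height 171.9 mm against a target of 171.9 mm). It drags with about 4.7 N upward, and the sideways force is about 1 N.
- **Checks that were less certain:**
  - The red line shows in the wrist view within about 2 px (1–2 mm) of the predicted row, but I couldn't make out the plate edge beside it. The final depth therefore rests on the arm's own position and the blade not having slipped. The handle's outline gave no sign of slip, to the same 1–2 mm.
  - I did not measure directly how far the sprung plate backed off.

I did not handle the green blade or the other lab things.

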